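Open a child-resistant tablet jar and stand it on the scale

TASK

The sanitiser tablets are to be weighed: with the orange-capped jar standing in its rack bay, where it cannot turn, press its child-resistant cap down hard, turn it counter-clockwise without forcing it, take it off and lay it flat, top up, on the free floor of the steel tray, touching nothing else there. Then stand the open jar gently in the middle of the scale's blue platter. Keep the jar upright throughout, and do not shift the other two containers in the rack or the things in the tray.

Things in the scene. Friction and masses are not known exactly. Their poses are not given: they have to be found in the camera images.
- tablet_jar: white square plastic jar with orange-banded labels, loose, 0.25 to 0.5 kg, upright in one of the three rack bays. Body 60 x 60 mm, 90 mm high to a flat shoulder. Origin: centre of the underside, 4 mm above the worktop at the start; z up, x and y square to its flat sides (within 3 degrees of the rack's axes). With the cap on it is 136 mm high
- jar_mouth (a point): centre of the jar's open rim, 118 mm above its underside. The neck below it is round, 40 mm in diameter (50 mm over its lugs). Without the cap, grip the jar by two parallel flat sides of its body just under the shoulder, 78 to 83 mm above the underside
- jar_cap: orange ribbed child-resistant cap, loose, 70 g, locked on the tablet jar at the start: a 12-sided drum, 62 mm across flats (a flat faces every 30 degrees from its own x axis), 38 mm high. Origin: centre of its open underside, 98 mm above the jar's underside when locked; z up, x parallel to the jar's x (within 9 degrees) when locked
- cap_top (a point): centre of the cap's top (white disc with red arrows). Sprung bayonet: unpressed it turns under 10 degrees and cannot be lifted. Held 5 to 8 mm down (15 to 19 N, hard stop at 8) it turns counter-clockwise seen from above against up to 0.5 N m; at 50 to 71 degrees (60 is best, a hard stop follows) it lifts straight up. Clockwise is blocked; over 120 N on the lugs breaks it
- cap_liner (a joint): travel of the sprung disc inside the cap, m: about 0 (within 0.001) with the cap locked and unpressed; it grows by as much as the cap is pressed down (0.005 frees the catches, 0.008 is the hard stop), and is about -0.005 when the cap is off
- bottle_rack: stainless rack screwed to the worktop, 71 x 276 mm, walls 46 mm high, 3 mm thick. Origin: centre of its underside; its three square bays (63 mm inside, floor 4 mm above the worktop) lie at y = -0.1, 0 and +0.1 m of its own frame, x = 0. A jar in a bay cannot turn
- bench_scale: electronic bench scale, 152 x 217 mm, fixed; origin: centre of its underside on the worktop; the blue platter lies toward its -y, the lower keypad toward its +y end
- platter_mid (a point): centre of the scale's blue platter, on its top surface, 43 mm above the worktop; x and y along the platter's sides (145 mm along x, 133 mm along y)
- label_tray: shallow steel tray, fixed on the worktop, 301 mm along its x, 217 mm along its y; inside 290 x 206 mm, floor 2 mm above the worktop, rim 28 mm above the worktop. Origin: centre of the tray, 1 mm below the upper side of its floor
- label_roll: white roll of labels lying flat in the tray, 78 mm in diameter, 34 mm high, loose; origin: centre of its underside. It lies anywhere along the tray's long axis; on at least one side of it there is room for the cap
- probe_thermometer: white probe thermometer lying in the tray along its +y long wall, 184 mm long, 22 mm wide, 17 mm high, loose; origin: centre of its underside
- blue_jar: shorter white square jar with a blue cap, 60 x 60 mm, 110 mm high, loose in another rack bay; origin: centre of its underside; leave it alone
- amber_bottle: round amber bottle with a black cap, 58 mm in diameter, 118 mm high, loose in another rack bay; origin: centre of its underside; leave it alone
Things that resemble listed ones, but are neither listed nor needed, are in the scene too. Several things have the shape of the jar_cap; the one meant has the colours described above.

How it is judged:
By the outcome, as a careful person would: the job done as asked, in the order asked, and still so for the second after the job is handed in, with the robot touching nothing.
It also fails if it takes over 66 s, if anything falls off the work surface, if the arm or the gripper's body presses on something with over 40 N, if the wrist force passes 120 N, or if a joint passes its speed limit or range.

ROBOT

A 6-joint arm with a two-finger parallel gripper is mounted at the origin on a cart in front of the work surface, level with it; the furniture and walls round the work are solid. World frame = base frame: x ahead of the robot, y to its left, z up, the work surface at z = 0. Lengths are in m, angles in rad, forces in N, time in s.
With the tool pointing down it reaches from about 0.375 to 0.9 m from the base axis. Payload 3.1 kg.
Tool frame: the origin (TCP) lies on the centre line of the jaws, within the pads' length; the fingertips stand 22 mm ahead of it and the grasp point (between the pads) lies 3 mm ahead of it; z points along the fingers, y is the line along which they close (so a half turn about z gives the same grasp; the last joint's range is limited). The gripper opens to 85 mm and grips with 20 to 120 N. Pads are 22 mm wide; open, the fingers measure 114 mm over their backs; the gripper's body (76 mm by 85 mm) begins 54 mm behind the grasp point. The pads swing forward as they close: fully open they stand 13 mm farther back than shut.
Start: joints at [0.926, 0.527, 1.433, -0, 1.181, -0.178], TCP at [0.281, 0.558, 0.253] pointing down, gripper open.
Joint ranges: [-3.08, 3.08], [-0.75, 2.2], [0.22, 2.44], [-1.43, 4.57], [0, 2.65], [-2.85, 2.85]. Speed limits (rad/s): [2.79, 2.79, 3.14, 3.14, 3.14, 3.14].

INTERFACE

Orientations are given as [roll, pitch, yaw] about the fixed x, y, z axes, in that order (R = Rz(yaw) Ry(pitch) Rx(roll)).
In Python, from rig import get_obs, get_image, get_calibration, close_job gives the robot as it stands.
- The arm moves only by the shell command python3 -m jog 'ROWS'. ROWS is a JSON object of lists of equal length, an entry for each row: "dp": the shift along the tool's x, y, z in mm, a list of three; "turn": the turn about the tool's z in rad; "hand": the opening, from 0 (shut) to 1 (fully open). In form: {"dp": [[x, y, z], ...], "turn": [turn, ...], "hand": [hand, ...]}. A call has 1 to 20 rows; each row is the pose to reach, as a shift and turn from the pose commanded when the call began, along the tool's axes at that moment; what a row does not reach only later rows make up. A row lasts 1/10 s, in which the tool goes at most 50 mm and 8.59 degrees, less where a joint would pass 70% of its speed; a pose out of reach is approached as far as the arm can. A call with a gripper value outside its range is refused whole. The fingers move at their own pace and stop on an object; the grip force is fixed at half the most. Time passes only in rows, so rows that repeat a pose let the fingers close. It gives the time, the measured TCP pose, the force, the opening and the grip force at its end, in the units of the state.
- get_obs(): the state, without advancing time (a new reading comes with each control period).
- get_image(name): name is "side" or "top" or "wrist"; returns the picture (480x640x3 uint8, red, green, blue); there is no depth.
- get_calibration(name): a dict with "fx", "fy", "cx", "cy" (pixels), "R" (3x3) and "t" (3): a world point X has camera coordinates R X + t. Camera axes: x right, y down, z forward; pixel columns grow to the right and rows downward; lengths in m; the calibration is good to about 2 mm. The wrist camera is an equidistant fisheye: a pixel r from the principal point sees the ray r / f radians off the axis. A picture is of the moment at which its call begins: read the wrist's pose just before it. get_calibration takes no time and is no camera call; for the wrist camera it gives the pose at the moment of the call.
- close_job(): hands the job in; it is judged then, once.
The state is a dict: "time": time; "joint_positions": joint angles; "dq": joint speeds; "tau": joint torques, N m; "tool_pos": TCP position; "ee_rot": TCP orientation; "ft_force": force on the tool from outside, world axes, zero at the start; "torque": the same for the moment, N m; "opening": finger opening in m; "grip_force": force on a finger pad.
Only numpy, scipy, OpenCV 4.12 (cv2) and the standard library are available. Lean on these libraries where they do the work, as an engineer would, in place of code of your own. Each camera call takes 0.05 s, during which the arm holds its last target. There are 200 camera calls.

## Working session

There is one attempt and no reset: what is moved stays moved. The work goes in short steps, Python scripts to look and compute and a shell command to move; the robot and the scene stay as the last step left them, time stands still between calls to the robot, and variables do not carry over. Pictures are saved under pics/ and viewed, at most 14 in all, crops included, and the job is handed in when it is done.

```bash
mkdir -p pics; ls; python3 - <<'E'
from rig import *
import cv2,numpy as np,json
o=get_obs();print({k:np.round(v,3).tolist() for k,v in o.items()})
for n in ("top","side"):
    im=get_image(n);cv2.imwrite(f"pics/{n}0.png",im[:,:,::-1])
    c=get_calibration(n);print(n,{k:np.round(v,3).tolist() for k,v in c.items()})
E
```

```text
pics
{'time': 0.0, 'joint_positions': [0.926, 0.528, 1.434, 0.0, 1.181, -0.179], 'dq': [-0.0, 0.001, -0.0, 0.0, 0.001, 0.001], 'tau': [0.001, -44.235, -17.803, -0.0, 0.008, 0.0], 'tool_pos': [0.28, 0.558, 0.252], 'ee_rot': [-3.139, -0.0, 2.676], 'ft_force': [0.772, 0.287, -0.836], 'torque': [0.005, 0.003, 0.026], 'grip_force': 0.0, 'opening': 0.085}
top {'fx': 481.033, 'fy': 481.033, 'cx': 330.091, 'cy': 237.14, 'R': [[-0.014, -1.0, -0.02], [-0.986, 0.018, -0.168], [0.168, 0.017, -0.986]], 't': [0.013, 0.491, 1.439]}
side {'fx': 546.837, 'fy': 546.837, 'cx': 317.403, 'cy': 234.408, 'R': [[0.689, 0.725, 0.014], [0.599, -0.558, -0.575], [-0.409, 0.404, -0.818]], 't': [-0.336, -0.26, 1.744]}
```

View pics/top0.png

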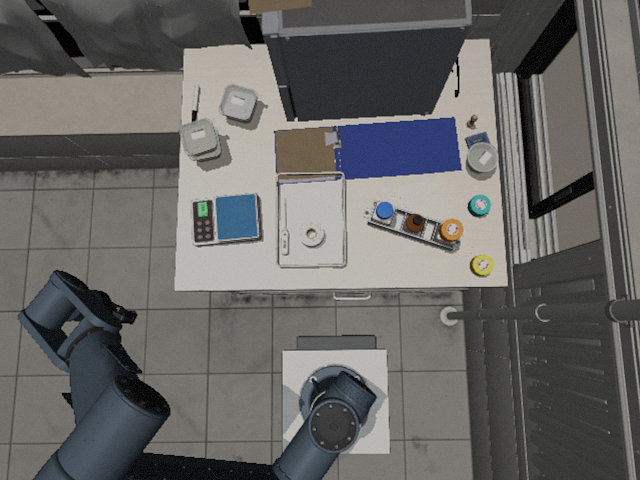

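View pics/side0.png

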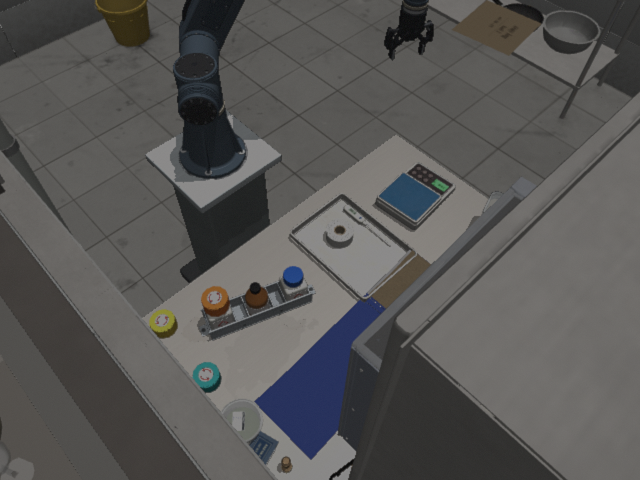

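Top view: orange cap in the rack at (452,230), with yellow (482,265) and teal (480,205) lookalike caps lying loose on the worktop, and the blue-capped jar (385,211) and amber bottle (415,222) in the rack. The platter is at (237,217), the tray at (312,220), the roll at (312,235) and the thermometer at (286,225). I choose the orange one, standing in the rack's right-hand bay, and check it in a close crop.

```bash
cat > h.py <<'E'
import cv2,numpy as np
from rig import *
def px2w(n,uv,z):
    c=get_calibration(n);R=np.array(c["R"]);t=np.array(c["t"])
    uv=np.atleast_2d(uv).astype(float)
    d=np.c_[(uv[:,0]-c["cx"])/c["fx"],(uv[:,1]-c["cy"])/c["fy"],np.ones(len(uv))]@R
    C=-R.T@t
    return C+d*((z-C[2])/d[:,2])[:,None]
def w2px(n,X):
    c=get_calibration(n);p=np.atleast_2d(X)@np.array(c["R"]).T+np.array(c["t"])
    return np.c_[c["fx"]*p[:,0]/p[:,2]+c["cx"],c["fy"]*p[:,1]/p[:,2]+c["cy"]]
def mask(im,lo,hi,box):
    h=cv2.cvtColor(im,cv2.COLOR_RGB2HSV);m=cv2.inRange(h,np.array(lo),np.array(hi))
    k=np.zeros_like(m);x0,y0,x1,y1=box;k[y0:y1,x0:x1]=m[y0:y1,x0:x1]
    return k
E
python3 - <<'E'
from h import *
a=cv2.imread("pics/top0.png");b=cv2.imread("pics/side0.png")
A=cv2.resize(a[190:280,360:500],None,fx=5.6,fy=5.6,interpolation=cv2.INTER_CUBIC)[:300+200]
B=cv2.resize(a[165:275,180:360],None,fx=4.4,fy=4.4,interpolation=cv2.INTER_CUBIC)
cv2.imwrite("pics/cA.png",A);cv2.imwrite("pics/cB.png",B);print(A.shape,B.shape)
rgb=a[:,:,::-1].copy()
m=mask(rgb,(5,120,90),(18,255,255),(430,210,475,250));c=max(cv2.findContours(m,0,2)[0],key=cv2.contourArea)
print("orange",cv2.minEnclosingCircle(c),cv2.boundingRect(c))
m=mask(rgb,(95,90,50),(115,255,255),(205,185,265,250));c=max(cv2.findContours(m,0,2)[0],key=cv2.contourArea)
r=cv2.minAreaRect(c);w=px2w("top",cv2.boxPoints(r),.043);print("platter",r,w.round(4),w.mean(0))
E
```

```text
(500, 784, 3) (484, 792, 3)
orange ((451.3135681152344, 229.3474578857422), 10.941329002380371) (441, 219, 22, 22)
platter ((235.95135498046875, 216.26992797851562), (42.30608367919922, 38.71406173706055), 86.18592071533203) [[0.6265 0.3632 0.043 ]
 [0.6324 0.2418 0.043 ]
 [0.498  0.2314 0.043 ]
 [0.4921 0.351  0.043 ]] [0.56224173 0.29685084 0.043     ]
```

View pics/cA.png

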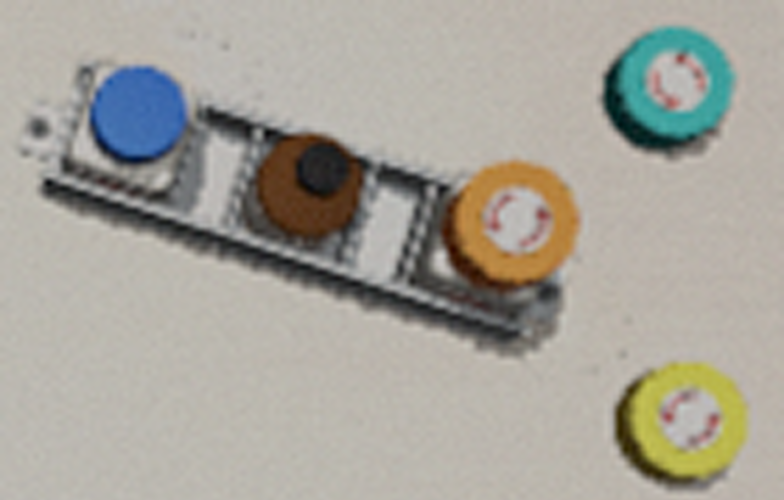

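View pics/cB.png

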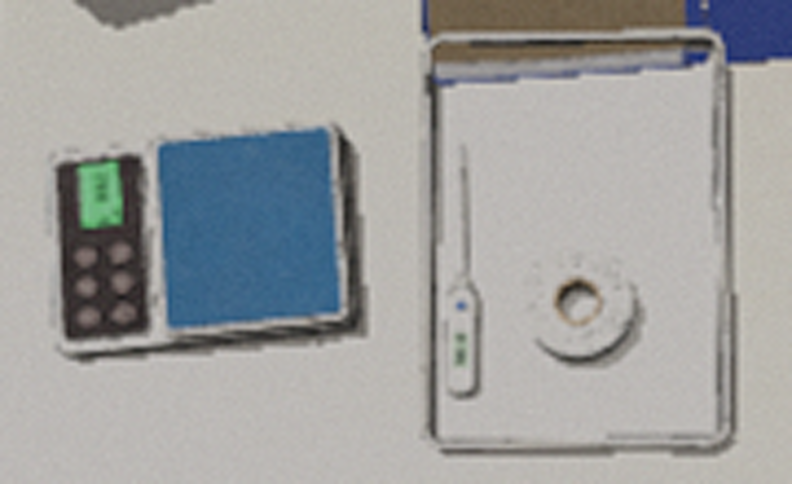

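The crop confirms the orange cap on the jar in the bay nearest −y. The tray's far half (crop rows 90–230) is free. The roll is at crop (580,303), and the thermometer lies along the left wall.

```bash
python3 - <<'E'
from h import *
np.set_printoptions(suppress=True,precision=4)
A=lambda x,y:(360+x/5.6-.4,190+y/5.6-.4); B=lambda x,y:(180+x/4.4-.4,165+y/4.4-.4)
o=px2w("top",A(516,221),.14)[0];b=px2w("top",A(138,112),.114)[0];k=px2w("top",A(322,167),.122)[0]
print("orange",o,"blue",b,"amber",k, np.linalg.norm((o-k)[:2]),np.linalg.norm((o-b)[:2]))
d=(b-o);print("axis yaw",np.arctan2(d[1],d[0]))
e=px2w("top",[A(45,188),A(520,338)],.046);d=e[0]-e[1];print("edge yaw",np.arctan2(d[1],d[0]),np.linalg.norm(d))
t=px2w("top",[B(432,35),B(723,35),B(732,447),B(433,442)],.028);print("tray",t,t.mean(0))
print("roll",px2w("top",[B(584,303),B(537,303),B(633,303),B(584,250),B(584,357)],.036))
print("therm",px2w("top",[B(464,145),B(462,395),B(480,300)],.01))
b=cv2.imread("pics/side0.png")[:,:,::-1].copy()
print("side px pred of orange",w2px("side",o))
m=mask(b,(5,120,90),(18,255,255),(195,280,235,330));c=max(cv2.findContours(m,0,2)[0],key=cv2.contourArea);print(cv2.boundingRect(c))
# predicted bounding of cap cylinder in both views
th=np.linspace(0,6.28,60);cyl=np.vstack([np.c_[o[0]+.0315*np.cos(th),o[1]+.0315*np.sin(th),0*th+z] for z in(.102,.14)])
for n in("top","side"):
    p=w2px(n,cyl);print(n,p.min(0),p.max(0))
# platter bounding fit
P=px2w("top",[B(160,143),B(335,127),B(343,313),B(170,328)],.043);print("platter",P,P.mean(0))
E
```

```text
orange [ 0.4915 -0.3454  0.14  ] blue [ 0.5581 -0.157   0.114 ] amber [ 0.5251 -0.2508  0.122 ] 0.10038498386603206 0.1998086110904998
axis yaw 1.230811037825949
edge yaw 1.2397349722799174 0.26970120374110873
tray [[ 0.7049  0.1689  0.028 ]
 [ 0.7006 -0.0417  0.028 ]
 [ 0.4019 -0.0422  0.028 ]
 [ 0.4089  0.1671  0.028 ]] [0.554 0.063 0.028]
roll [[0.5044 0.0599 0.036 ]
 [0.505  0.093  0.036 ]
 [0.5038 0.0255 0.036 ]
 [0.5425 0.0596 0.036 ]
 [0.466  0.0603 0.036 ]]
therm [[0.6271 0.1476 0.01  ]
 [0.4441 0.1488 0.01  ]
 [0.5126 0.136  0.01  ]]
side px pred of orange [[213.2882 296.7625]]
(201, 286, 27, 24)
top [438.0208 218.2914] [462.8083 242.0124]
side [199.7992 285.1287] [228.6246 316.1361]
platter [[0.6243 0.3608 0.043 ]
 [0.6336 0.2359 0.043 ]
 [0.4991 0.2287 0.043 ]
 [0.4906 0.3503 0.043 ]] [0.5619 0.294  0.043 ]
```

The three bay centres come out at 0.100 and 0.200 m spacing, which matches the rack. The tray measures 0.296 x 0.210 m and the roll 0.077 m. I'll move over the jar and look with the wrist camera.

```bash
cat >> h.py <<'E'
def go(xyz,yaw):
    o=get_obs();r,p,y=o["ee_rot"];R=cv2.Rodrigues(np.array([0,0,y]))[0]@cv2.Rodrigues(np.array([0,p,0.]))[0]@cv2.Rodrigues(np.array([r,0.,0]))[0]
    tn=(y-yaw+np.pi)%(2*np.pi)-np.pi
    print("dp mm",(R.T@(np.array(xyz)-o["tool_pos"])*1000).round(1),"turn",round(tn,3),"q6 end",round(o["joint_positions"][5],2), "F",np.round(o["ft_force"],1))
E
python3 -m jog '{"dp":[[-595,-712,0],[-595,-712,0],[-595,-712,0],[-595,-712,0],[-595,-712,0],[-595,-712,0],[-595,-712,0],[-595,-712,0],[-595,-712,0],[-595,-712,0],[-595,-712,0],[-595,-712,0],[-595,-712,0],[-595,-712,0],[-595,-712,0],[-595,-712,0],[-595,-712,0],[-595,-712,0],[-595,-712,0],[-595,-712,0]],"turn":[1.441,1.441,1.441,1.441,1.441,1.441,1.441,1.441,1.441,1.441,1.441,1.441,1.441,1.441,1.441,1.441,1.441,1.441,1.441,1.441],"hand":[1,1,1,1,1,1,1,1,1,1,1,1,1,1,1,1,1,1,1,1]}'
python3 - <<'E'
from h import *
go((.4915,-.3454,.252),1.235)
c=get_calibration("wrist");im=get_image("wrist");np.savez("pics/w1.npz",im=im,**c)
print({k:np.round(v,3).tolist() for k,v in c.items()});cv2.imwrite("pics/w1.png",im[:,:,::-1]);print(get_obs()["ee_rot"],get_obs()["tool_pos"])
E
```

```text
time: 2.1
tool_pos: [0.4931, -0.3496, 0.2527]
ee_rot: [3.14, 0.002, 1.231]
ft_force: [0.8, 0.9, -0.4]
opening: 0.0851
grip_force: 0.0
dp mm [ 3.4 -2.9  0.7] turn -0.004 q6 end -0.46 F [ 0.8  0.9 -0.4]
{'fx': 371.648, 'fy': 371.648, 'cx': 318.761, 'cy': 236.7, 'R': [[0.943, -0.334, 0.003], [-0.318, -0.895, 0.313], [-0.102, -0.296, -0.95]], 't': [-0.581, -0.196, 0.328]}
[-3.14085385e+00 -5.01068814e-04  1.23221055e+00] [ 0.49224454 -0.34665326  0.25241962]
```

View pics/w1.png

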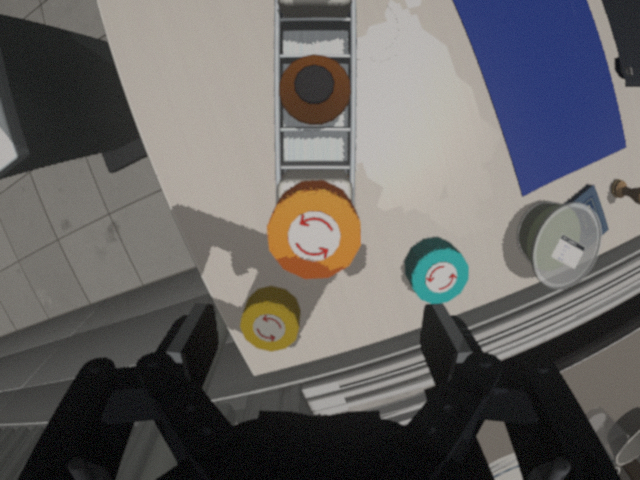

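The wrist view shows the orange cap centred at (314,237) in line with the rack, and the yellow (270,327) and teal (440,277) lookalikes off to the side. I'll rectify the cap's top plane to measure its centre and flats.

```bash
cat >> h.py <<'E'
def rect(f,cx,cy,z,half,s=.0002):
    d=np.load(f);n=int(2*half/s);g=(np.arange(n)+.5)*s-half
    X,Y=np.meshgrid(cx+g,cy+g);P=np.c_[X.ravel(),Y.ravel(),0*X.ravel()+z]@d["R"].T+d["t"]
    r=np.hypot(P[:,0],P[:,1]);k=d["fx"]*np.arctan2(r,P[:,2])/np.maximum(r,1e-9)
    u=(k*P[:,0]+d["cx"]).reshape(n,n).astype(np.float32);v=(k*P[:,1]+d["cy"]).reshape(n,n).astype(np.float32)
    return cv2.remap(d["im"],u,v,cv2.INTER_CUBIC)   # col=+x,row=+y
E
python3 - <<'E'
from h import *
np.set_printoptions(suppress=True,precision=4)
cx,cy=.4915,-.3454
im=rect("pics/w1.npz",cx,cy,.14,.05)
h=cv2.cvtColor(im,cv2.COLOR_RGB2HSV)
w=((h[...,1]<70)&(h[...,2]>130)).astype(np.uint8);w=cv2.morphologyEx(w,cv2.MORPH_OPEN,np.ones((9,9)))
yy,xx=np.nonzero(cv2.inRange(h,np.array((0,0,0)),np.array((255,255,255))))
C=[c for c in cv2.findContours(w,0,2)[0] if cv2.contourArea(c)>3000]
for c in C:
    (x,y),r=cv2.minEnclosingCircle(c);print("white",cx+x*.0002-.05,cy+y*.0002-.05,r*.2)
o=((h[...,0]>8)&(h[...,0]<22)&(h[...,1]>120)&(h[...,2]>200)).astype(np.uint8)
c=max(cv2.findContours(o,0,2)[0],key=cv2.contourArea);(x,y),r=cv2.minEnclosingCircle(c);print("orange",cx+x*.0002-.05,cy+y*.0002-.05,r*.2)
cv2.imwrite("pics/r1.png",cv2.flip(im[:,:,::-1],0))
E
```

```text
white 0.46656538391113284 -0.30549999999999994 26.94967041015625
white 0.4904368530273438 -0.34378139038085936 17.552549743652346
white 0.5067999999999999 -0.3455 60.66516723632813Traceback (most recent call last):
  File "<stdin>", line 12, in <module>
ValueError: max() iterable argument is empty
```

```bash
python3 - <<'E'
from h import *
cx,cy=.4905,-.3440
im=rect("pics/w1.npz",cx,cy,.14,.05);n=500
h=cv2.cvtColor(im,cv2.COLOR_RGB2HSV);print(h[250,360],h[360,250],h[250,140],h[140,250])
big=cv2.resize(cv2.flip(im[:,:,::-1],0),(590,590));cv2.imwrite("pics/r1.png",big)
E
```

```text
[ 17 177 186] [ 18 170 187] [ 17 187 183] [ 14 177 173]
```

View pics/r1.png

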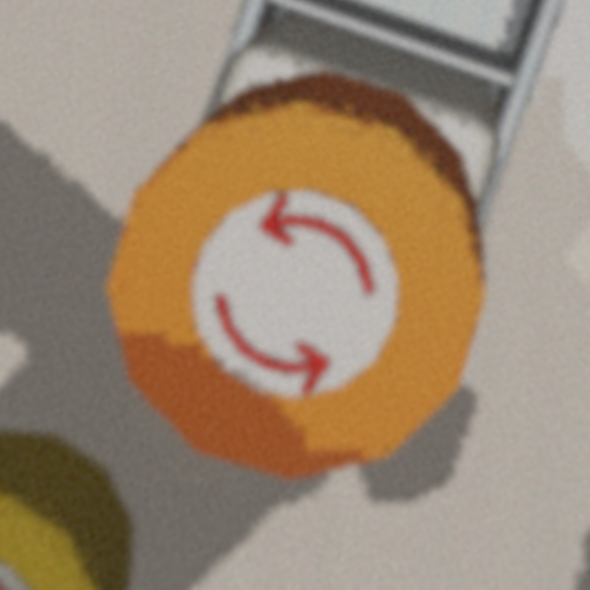

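The rectified view shows a clean 12-gon: centre about (296,292), corners near 0/90/180/270 degrees. Fitting it precisely.

```bash
cat > fit.py <<'E'
from h import *
from scipy.optimize import minimize
def fit(f,cx,cy,z,half=.05,vmin=125):
    im=cv2.GaussianBlur(rect(f,cx,cy,z,half),(0,0),3);h=cv2.cvtColor(im,cv2.COLOR_RGB2HSV);n=len(im)
    m=((h[...,0]>5)&(h[...,0]<24)&(h[...,1]>110)&(h[...,2]>vmin)).astype(np.uint8)
    c=max(cv2.findContours(m,0,2)[0],key=cv2.contourArea);M=np.zeros((n,n),np.uint8);cv2.drawContours(M,[c],-1,1,-1)
    def poly(p):
        a=p[2]+np.pi/12+np.arange(12)*np.pi/6;r=.031*p[3]/np.cos(np.pi/12)
        q=np.c_[p[0]-cx+r*np.cos(a),p[1]-cy+r*np.sin(a)];q=(q+half)/.0002-.5
        P=np.zeros((n,n),np.uint8);cv2.fillPoly(P,[np.round(q*16).astype(np.int32)],1,shift=4);return P
    best=min((minimize(lambda p:float((poly((p[0]/1e3,p[1]/1e3,p[2]/20,p[3]))!=M).sum()),[cx*1e3,cy*1e3,a*20,1],method="Nelder-Mead",options=dict(initial_simplex=[[cx*1e3+i,cy*1e3+j,a*20+k,1+l] for i,j,k,l in((0,0,0,0),(2,0,0,0),(0,2,0,0),(0,0,2,0),(0,0,0,.05))])) for a in(0,.17,.35)),key=lambda r:r.fun)
    p=best.x;print("centre",(p[:2]/1e3).round(4),"flat yaw deg mod30",round(np.degrees(p[2]/20)%30,2),"scale",round(p[3],3),"err frac",best.fun/M.sum())
E
python3 - <<'E'
from fit import *
fit("pics/w1.npz",.4905,-.344,.14)
go((.4905,-.344,.152),1.235)
E
```

```text
centre [ 0.4908 -0.3431] flat yaw deg mod30 13.85 scale 1.003 err frac 0.00975959629596424
dp mm [  1.9  -2.5 100.4] turn -0.003 q6 end -0.46 F [-0.   0.1 -0.1]
```

```bash
python3 -m jog '{"dp":[[2,-2,30],[2,-2,60],[2,-2,85],[2,-2,100],[2,-2,110],[2,-2,118],[2,-2,122],[2,-2,122],[2,-2,122]],"turn":[-0.05,-0.055,-0.055,-0.055,-0.055,-0.055,-0.055,-0.055,-0.055],"hand":[1,1,1,1,1,1,1,1,1]}'
python3 - <<'E'
from h import *
c=get_calibration("wrist");im=get_image("wrist");np.savez("pics/w2.npz",im=im,**c);cv2.imwrite("pics/w2.png",im[:,:,::-1])
go((.491,-.344,.130),1.289)
from fit import fit
try: fit("pics/w2.npz",.491,-.344,.14)
except Exception as e: print(e)
E
```

```text
time: 3.05
tool_pos: [0.4916, -0.3426, 0.132]
ee_rot: [3.141, 0.001, 1.29]
ft_force: [0.2, 0.4, 0.2]
opening: 0.0853
grip_force: 0.0
dp mm [-1.4 -0.3  2.1] turn 0.001 q6 end -0.51 F [ 0.5 -0.2  0.7]
centre [ 0.4907 -0.3432] flat yaw deg mod30 14.31 scale 0.996 err frac 0.024291808219877902
```

View pics/w2.png

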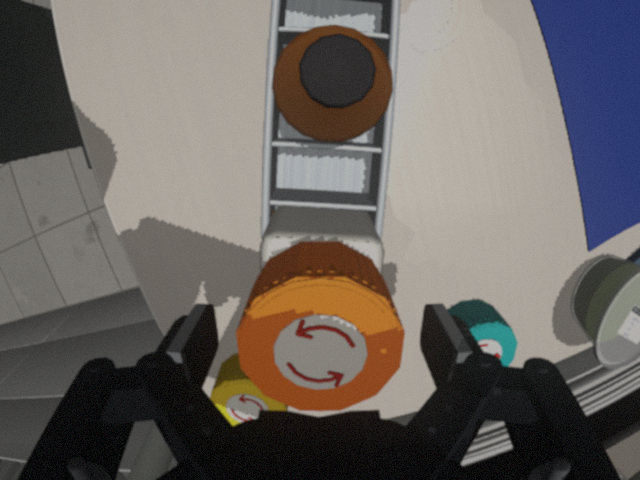

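The wrist view shows the cap (about 320,345) sitting between the open fingers with similar gaps on both sides. Closing.

```bash
python3 -m jog '{"dp":[[-1,0,2],[-1,0,3],[-1,0,3],[-1,0,3],[-1,0,3],[-1,0,3],[-1,0,3],[-1,0,3],[-1,0,3],[-1,0,3]],"turn":[0,0,0,0,0,0,0,0,0,0],"hand":[1,0,0,0,0,0,0,0,0,0]}'; python3 -c "
from h import *
o=get_obs();print(o['torque'],o['ft_force'],o['tool_pos'],o['ee_rot'])"
```

```text
time: 4.1
tool_pos: [0.4913, -0.3436, 0.1286]
ee_rot: [3.141, 0.0, 1.29]
ft_force: [0.9, -0.1, 3.3]
opening: 0.0615
grip_force: 65.8
[-0.01408525 -0.1328636  -0.05897948] [ 0.92925132 -0.1232588   3.26871125] [ 0.49127435 -0.34361613  0.12857392] [3.14076869e+00 3.81626446e-04 1.28972410e+00]
```

```bash
python3 -m jog '{"dp":[[0,0,2],[0,0,4],[0,0,5.5],[0,0,7],[0,0,7],[0,0,7]],"turn":[0,0,0,0,0,0],"hand":[0,0,0,0,0,0]}'; python3 -c "
from h import *
o=get_obs();print(o['torque'],o['ft_force'],o['tool_pos'],o['ee_rot'])"
```

```text
time: 4.7
tool_pos: [0.4914, -0.3437, 0.1233]
ee_rot: [3.14, 0.001, 1.29]
ft_force: [-0.6, 1.6, 14.3]
opening: 0.0609
grip_force: 67.2
[0.27399088 0.15487083 0.02598289] [-0.55941536  1.63315183 14.28285502] [ 0.49138491 -0.34370163  0.12326679] [3.14005894e+00 9.19722599e-04 1.28993331e+00]
```

```bash
python3 -m jog '{"dp":[[0,0,1],[0,0,2],[0,0,2],[0,0,2]],"turn":[0,0,0,0],"hand":[0,0,0,0]}'; python3 -c "
from h import *
o=get_obs();print(o['torque'],o['ft_force'],o['tool_pos'],o['ee_rot'])"
```

```text
time: 5.1
tool_pos: [0.4914, -0.3437, 0.1217]
ee_rot: [3.14, 0.001, 1.29]
ft_force: [-2.2, 2.5, 15.9]
opening: 0.0609
grip_force: 67.5
[ 0.3152471   0.33952229 -0.04154606] [-2.16580839  2.53754662 15.92942003] [ 0.4914058  -0.34373157  0.12173037] [3.13984220e+00 1.10114941e-03 1.28997604e+00]
```

```bash
python3 -m jog '{"dp":[[0,0,0.5],[0,0,0.5],[0,0,0.5],[0,0,0.5],[0,0,0.5],[0,0,0.5]],"turn":[-0.06,-0.12,-0.18,-0.24,-0.30,-0.30],"hand":[0,0,0,0,0,0]}'; python3 -c "
from h import *
o=get_obs();print(o['torque'],o['ft_force'],o['tool_pos'],o['ee_rot'],o['joint_positions'])"
```

```text
time: 5.7
tool_pos: [0.4918, -0.3441, 0.1215]
ee_rot: [3.139, 0.003, 1.591]
ft_force: [-0.8, 1.1, 16.4]
opening: 0.0612
grip_force: 67.6
[0.26086068 0.17620491 0.11678175] [-0.81315901  1.13940905 16.39343887] [ 0.49175404 -0.34412569  0.1214643 ] [3.13937218e+00 2.58004813e-03 1.59134301e+00] [-7.96526232e-01  6.66703987e-01  1.60638247e+00 -1.92634000e-04
  8.65105382e-01 -8.16951093e-01]
```

```bash
python3 -m jog '{"dp":[[0,0,0],[0,0,0],[0,0,0],[0,0,0],[0,0,0],[0,0,0],[0,0,0],[0,0,0],[0,0,0],[0,0,0]],"turn":[-0.1,-0.2,-0.3,-0.4,-0.5,-0.6,-0.68,-0.74,-0.745,-0.745],"hand":[0,0,0,0,0,0,0,0,0,0]}'; python3 -c "
from h import *
o=get_obs();print(o['torque'],o['ft_force'],o['tool_pos'],o['ee_rot'],o['joint_positions'][5])"
```

```text
time: 6.7
tool_pos: [0.492, -0.3443, 0.1216]
ee_rot: [-3.142, 0.004, 2.335]
ft_force: [-0.0, 1.5, 15.9]
opening: 0.061
grip_force: 67.5
[0.25662235 0.12870066 0.08314399] [-9.92359626e-03  1.51689205e+00  1.59048695e+01] [ 0.49204117 -0.34434546  0.12155398] [-3.14154888  0.0042216   2.33544849] -1.5610477089743455
```

Turned 60°, with the opening unchanged, so no slip. Now lifting a little and checking.

```bash
python3 -m jog '{"dp":[[0,0,-4],[0,0,-8],[0,0,-12],[0,0,-16],[0,0,-20],[0,0,-24],[0,0,-24]],"turn":[0,0,0,0,0,0,0],"hand":[0,0,0,0,0,0,0]}'; python3 -c "
from h import *
o=get_obs();print(o['torque'],o['ft_force'],o['tool_pos'],o['ee_rot'])"
```

```text
time: 7.4
tool_pos: [0.4908, -0.3432, 0.1428]
ee_rot: [-3.142, -0.001, 2.335]
ft_force: [-0.0, 0.4, -1.0]
opening: 0.0608
grip_force: 65.7
[-0.02220778  0.01050083  0.00423444] [-0.02231557  0.42659754 -0.99123457] [ 0.49075267 -0.34318311  0.14276458] [-3.14157576e+00 -7.73957444e-04  2.33473941e+00]
```

The wrist force is about −1 N, so only the cap came up. I'll raise it, move to the tray's free floor at about (0.621, 0.049) and check it there.

```bash
python3 -c "
from h import *
go((.491,-.343,.25),2.335);go((.621,.049,.25),2.335);go((.621,.049,.055),2.335)"
```

```text
dp mm [   0.     0.3 -107.2] turn -0.0 q6 end -1.56 F [-0.   0.4 -1. ]
dp mm [ 193.2  365.4 -107.1] turn -0.0 q6 end -1.56 F [-0.   0.4 -1. ]
dp mm [193.  365.4  87.9] turn -0.0 q6 end -1.56 F [-0.   0.4 -1. ]
```

```bash
python3 -m jog '{"dp":[[0,0,-20],[0,0,-50],[0,0,-80],[0,0,-107],[10,20,-107],[30,55,-107],[50,95,-107],[70,132,-107],[90,170,-107],[110,208,-107],[130,246,-107],[150,284,-107],[168,318,-107],[180,341,-107],[188,356,-107],[193,365,-107],[193,365,-107],[193,365,-107]],"turn":[0,0,0,0,0,0,0,0,0,0,0,0,0,0,0,0,0,0],"hand":[0,0,0,0,0,0,0,0,0,0,0,0,0,0,0,0,0,0]}'
python3 - <<'E'
from h import *
go((.621,.049,.10),2.335)
a=get_image("top");b=get_image("side")
A=cv2.resize(a[150:290,240:380],(580,580));B=cv2.resize(rect if 0 else b[150:310,250:470],(220*580//160,580))
cv2.imwrite("pics/t2.png",cv2.resize(np.hstack([A,B]),(800,337))[:,:,::-1])
w=get_calibration("wrist");im=get_image("wrist");np.savez("pics/w3.npz",im=im,**w);cv2.imwrite("pics/w3.png",im[:,:,::-1])
E
```

```text
time: 9.2
tool_pos: [0.6207, 0.0475, 0.2496]
ee_rot: [-3.141, -0.0, 2.334]
ft_force: [-0.1, 0.5, -1.0]
opening: 0.0611
grip_force: 65.7
dp mm [  0.9   1.4 149.6] turn -0.001 q6 end -0.87 F [-0.1  0.5 -1. ]
```

View pics/w3.png

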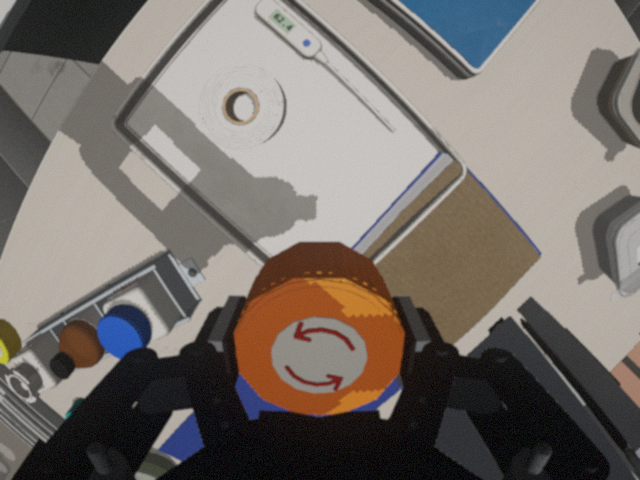

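The cap is held squarely between the pads. The wrist view has the roll hub at (240,106), the probe tip at (393,130) and the tray's far corner at (462,170). I'll cross-check these before lowering.

```bash
cat >> h.py <<'E'
def w2w(f,uv,z):
    d=np.load(f);q=np.array(uv,float)-[d["cx"],d["cy"]];r=np.hypot(*q);t=r/d["fx"]
    v=d["R"].T@np.r_[q/r*np.sin(t),np.cos(t)];C=-d["R"].T@d["t"];return (C+v*(z-C[2])/v[2]).round(4)
E
python3 - <<'E'
from h import *
for n,uv,z in (("roll",(242,104),.036),("tip",(394,130),.01),("corner",(465,170),.028),("corner near -y",(118,122),.028)): print(n,w2w("pics/w3.npz",uv,z))
go((.621,.049,.0300),2.335)
E
```

```text
roll [0.5046 0.0701 0.036 ]
tip [0.6243 0.1504 0.01  ]
corner [0.6987 0.1734 0.028 ]
corner near -y [ 0.4131 -0.0264  0.028 ]
dp mm [  1.2   1.5 219.8] turn -0.002 q6 end -0.87 F [-0.4  0.3 -0.4]
```

```bash
python3 -m jog '{"dp":[[1,1,20],[1,1,60],[1,1,100],[1,1,135],[1,1,165],[1,1,185],[1,1,200],[1,1,208],[1,1,213],[1,1,216],[1,1,217],[1,1,217]],"turn":[0,0,0,0,0,0,0,0,0,0,0,0],"hand":[0,0,0,0,0,0,0,0,0,0,0,0]}'; python3 -c "
from h import *
go((.621,.049,.0286),2.335)"
```

```text
time: 10.55
tool_pos: [0.6215, 0.0499, 0.0335]
ee_rot: [3.141, 0.001, 2.335]
ft_force: [0.0, 0.2, -1.4]
opening: 0.0609
grip_force: 65.7
dp mm [-0.3 -1.   4.9] turn -0.0 q6 end -0.86 F [ 0.   0.2 -1.4]
```

```bash
python3 -m jog '{"dp":[[0,0,1],[0,0,2],[0,0,3],[0,0,3.5],[0,0,4],[0,0,4]],"turn":[0,0,0,0,0,0],"hand":[0,0,0,0,0,0]}'
```

```text
time: 11.15
tool_pos: [0.621, 0.0499, 0.0291]
ee_rot: [-3.142, 0.0, 2.335]
ft_force: [-0.5, -0.0, 1.9]
opening: 0.061
grip_force: 66.1
```

Contact, so release and rise.

```bash
python3 -m jog '{"dp":[[0,0,0],[0,0,0],[0,0,0],[0,0,0],[0,0,0],[0,0,0],[0,0,-5],[0,0,-20],[0,0,-50],[0,0,-90],[0,0,-140],[0,0,-190],[0,0,-220],[0,0,-220],[0,0,-220]],"turn":[0,0,0,0,0,0,0,0,0,0,0,0,0,0,0],"hand":[1,1,1,1,1,1,1,1,1,1,1,1,1,1,1]}'
python3 - <<'E'
from h import *
w=get_calibration("wrist");im=get_image("wrist");np.savez("pics/w4.npz",im=im,**w);cv2.imwrite("pics/w4.png",im[:,:,::-1])
from fit import fit
fit("pics/w4.npz",.621,.049,.040,vmin=100)
# jar pose check in top: predicted rim centre
print(w2px("top",[[.4908,-.3435,.122],[.621,.049,.04]]))
E
```

```text
time: 12.65
tool_pos: [0.6211, 0.0499, 0.2507]
ee_rot: [3.14, 0.002, 2.335]
ft_force: [-0.9, 0.1, -0.2]
opening: 0.0853
grip_force: 0.0
centre [0.6205 0.0512] flat yaw deg mod30 13.07 scale 1.004 err frac 0.023008781685009777
[[449.68801377 230.44008152]
 [315.44527329 196.48140253]]
```

View pics/w4.png

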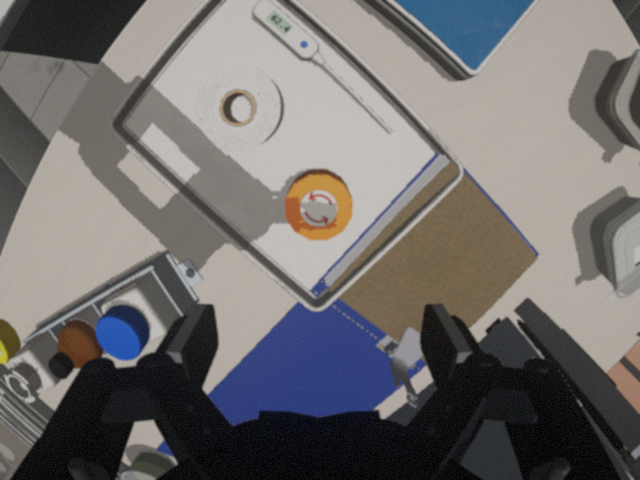

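The cap lies flat, top up, at (318,205). Its fit at z=0.04 gives scale 1.004, and it is clear of the roll and thermometer, which haven't moved. Now back over the jar.

```bash
python3 -c "
from h import *
go((.491,-.3435,.25),1.235)"
```

```text
dp mm [-194.7 -365.6   -0.9] turn 1.1 q6 end -0.86 F [ 0.9  0.2 -0.1]
```

```bash
python3 -m jog '{"dp":[[-20,-37,0],[-42,-79,0],[-64,-120,0],[-86,-161,0],[-108,-203,0],[-130,-244,0],[-152,-286,0],[-172,-323,0],[-186,-349,0],[-195,-366,0],[-195,-366,0],[-195,-366,0],[-195,-366,0]],"turn":[0.1,0.2,0.3,0.4,0.5,0.6,0.7,0.8,0.9,1.0,1.1,1.1,1.1],"hand":[1,1,1,1,1,1,1,1,1,1,1,1,1]}'
python3 - <<'E'
from h import *
w=get_calibration("wrist");im=get_image("wrist");np.savez("pics/w5.npz",im=im,**w)
go((.491,-.3435,.25),1.235)
a=rect("pics/w5.npz",.4905,-.3435,.094,.05);b=rect("pics/w5.npz",.4905,-.3435,.122,.05)
cv2.imwrite("pics/r5.png",cv2.resize(cv2.flip(np.hstack([a,b]),0),(800,400))[:,:,::-1])
E
```

```text
time: 14.0
tool_pos: [0.491, -0.3433, 0.2473]
ee_rot: [-3.139, -0.002, 1.237]
ft_force: [-0.3, 0.3, 0.3]
opening: 0.0854
grip_force: 0.0
dp mm [-0.4 -0.2 -2.3] turn 0.002 q6 end -0.46 F [ 0.6  0.4 -0.2]
```

View pics/r5.png

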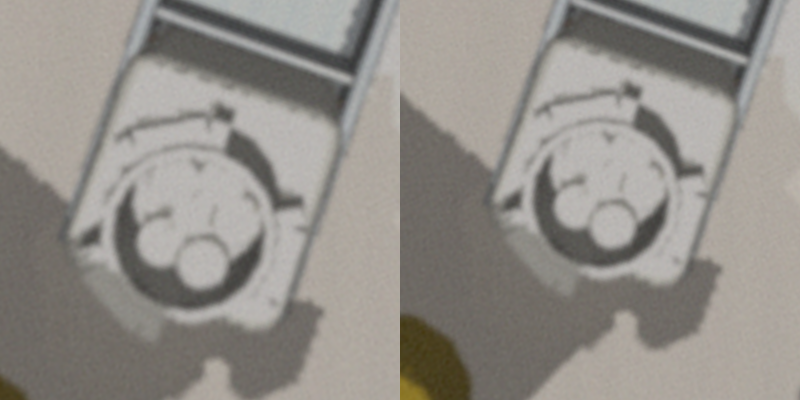

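The open jar shows its rim centre at (603,197) of the right tile, which is (0.491, −0.343). Its flats lie at about −18.5°. Descending to its shoulder.

```bash
python3 -m jog '{"dp":[[0,0,30],[0,0,70],[0,0,105],[0,0,130],[0,0,145],[0,0,153],[0,0,157],[0,0,157],[0,0,157]],"turn":[-0.01,-0.01,-0.01,-0.01,-0.01,-0.01,-0.01,-0.01,-0.01],"hand":[1,1,1,1,1,1,1,1,1]}'; python3 -c "
from h import *
go((.491,-.343,.088),1.245)"
```

```text
time: 14.95
tool_pos: [0.4922, -0.3444, 0.0927]
ee_rot: [3.14, 0.001, 1.245]
ft_force: [0.2, -0.3, 0.3]
opening: 0.0855
grip_force: 0.0
dp mm [ 1.  -1.6  4.7] turn 0.0 q6 end -0.47 F [ 0.2 -0.3  0.3]
```

```bash
python3 -m jog '{"dp":[[1,-1,2],[1,-1,4],[1,-1,4.5],[1,-1,4.5],[1,-1,4.5],[1,-1,4.5],[1,-1,4.5],[1,-1,4.5],[1,-1,4.5],[1,-1,4.5],[1,-1,4.5],[1,-1,4.5]],"turn":[0,0,0,0,0,0,0,0,0,0,0,0],"hand":[1,1,1,0,0,0,0,0,0,0,0,0]}'; python3 -c "
from h import *
o=get_obs();print(o['torque']);go((.491,-.343,.088),1.245)"
```

```text
time: 16.15
tool_pos: [0.4915, -0.3432, 0.0878]
ee_rot: [3.14, 0.001, 1.245]
ft_force: [0.8, 0.2, 6.0]
opening: 0.0588
grip_force: 65.9
[ 0.10497288 -0.05393912 -0.02739146]
dp mm [ 0.  -0.6 -0.2] turn -0.0 q6 end -0.47 F [0.8 0.2 6. ]
```

```bash
python3 -m jog '{"dp":[[0,0,-3],[0,0,-8],[0,0,-15],[0,0,-24],[0,0,-36],[0,0,-50],[0,0,-65],[0,0,-80],[0,0,-95],[0,0,-110],[0,0,-125],[0,0,-140],[0,0,-152],[0,0,-160],[0,0,-165],[0,0,-165]],"turn":[0,0,0,0,0,0,0,0,0,0,0,0,0,0,0,0],"hand":[0,0,0,0,0,0,0,0,0,0,0,0,0,0,0,0]}'; python3 -c "
from h import *
go((.562,.296,.252),1.636)"
```

```text
time: 17.75
tool_pos: [0.4911, -0.3429, 0.253]
ee_rot: [3.141, 0.0, 1.245]
ft_force: [0.1, 0.8, -4.6]
opening: 0.0588
grip_force: 66.2
dp mm [ 6.280e+02 -1.374e+02  6.000e-01] turn -0.391 q6 end -0.47 F [ 0.1  0.8 -4.6]
```

```bash
python3 -m jog '{"dp":[[6,-1,0],[25,-5,0],[50,-11,0],[82,-18,0],[119,-26,0],[157,-34,0],[195,-42,0],[232,-51,0],[270,-59,0],[308,-67,0],[345,-75,0],[383,-84,0],[421,-92,0],[458,-100,0],[496,-108,0],[534,-116,0],[565,-123,0],[597,-130,0],[615,-134,0],[628,-137,0]],"turn":[0,-0.02,-0.03,-0.05,-0.07,-0.1,-0.12,-0.14,-0.17,-0.19,-0.21,-0.24,-0.26,-0.28,-0.31,-0.33,-0.35,-0.37,-0.38,-0.391],"hand":[0,0,0,0,0,0,0,0,0,0,0,0,0,0,0,0,0,0,0,0]}'
python3 - <<'E'
from h import *
o=get_obs();w=get_calibration("wrist");im=get_image("wrist");np.savez("pics/w6.npz",im=im,**w)
a=get_image("top");b=get_image("side")
A=cv2.resize(im,(533,400));B=cv2.resize(a[150:290,180:270],(257,400));
cv2.imwrite("pics/c6.png",np.hstack([A,B])[:,:,::-1])
go((.562,.296,.15),1.636)
E
```

```text
time: 19.75
tool_pos: [0.561, 0.2978, 0.2516]
ee_rot: [-3.14, 0.0, 1.639]
ft_force: [-0.2, 0.4, -3.7]
opening: 0.0589
grip_force: 66.2
dp mm [1.000e-01 4.000e-01 1.019e+02] turn 0.001 q6 end 0.24 F [-0.2  0.3 -3.3]
```

View pics/c6.png

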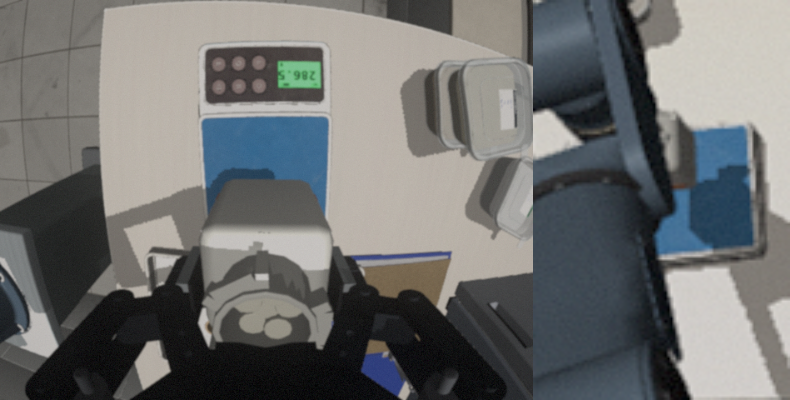

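The jar hangs upright between the pads. The platter's +y corners are at (202,117) and (329,116) in the left tile, so I'll cross-check the platter centre with those.

```bash
python3 - <<'E'
from h import *
s=640/533
p=w2w("pics/w6.npz",(202*s,117*s),.043);q=w2w("pics/w6.npz",(329*s,116*s),.043)
d=(q-p);L=np.hypot(*d[:2]);u=d[:2]/L;m=(p+q)[:2]/2;print(p,q,L,"yaw",np.arctan2(u[1],u[0]),"centre",m+.0665*np.array([u[1],-u[0]]))
go((.562,.296,.135),1.636)
E
```

```text
[0.4879 0.3567 0.043 ] [0.6236 0.367  0.043 ] 0.13609033764378722 yaw 0.07575746420566457 centre [0.56078305 0.29554074]
dp mm [1.000e-01 4.000e-01 1.169e+02] turn 0.001 q6 end 0.24 F [-0.2  0.3 -3.3]
```

```bash
python3 -m jog '{"dp":[[0,0,8],[0,0,22],[0,0,40],[0,0,58],[0,0,76],[0,0,92],[0,0,104],[0,0,112],[0,0,117],[0,0,119],[0,0,120],[0,0,120]],"turn":[0,0,0,0,0,0,0,0,0,0,0,0],"hand":[0,0,0,0,0,0,0,0,0,0,0,0]}'; python3 -c "
from h import *
go((.5615,.296,.1268),1.64)"
```

```text
time: 21.1
tool_pos: [0.5627, 0.2961, 0.1328]
ee_rot: [3.141, -0.0, 1.636]
ft_force: [0.1, -0.1, -3.9]
opening: 0.059
grip_force: 66.2
dp mm [-0.  -1.2  6. ] turn -0.004 q6 end 0.24 F [ 0.1 -0.1 -3.9]
```

```bash
python3 -m jog '{"dp":[[0,-1,1],[0,-1,2],[0,-1,3],[0,-1,3.5],[0,-1,4],[0,-1,4.5],[0,-1,5],[0,-1,5]],"turn":[0,0,0,0,0,0,0,0],"hand":[0,0,0,0,0,0,0,0]}'
```

```text
time: 21.9
tool_pos: [0.5613, 0.2959, 0.1272]
ee_rot: [-3.141, 0.0, 1.636]
ft_force: [1.2, 1.1, -4.5]
opening: 0.0592
grip_force: 66.2
```

```bash
python3 -m jog '{"dp":[[0,0,0.3],[0,0,0.6],[0,0,0.9],[0,0,0.9]],"turn":[0,0,0,0],"hand":[0,0,0,0]}'
```

```text
time: 22.3
tool_pos: [0.5615, 0.2959, 0.1268]
ee_rot: [3.141, -0.0, 1.636]
ft_force: [0.1, -2.5, -1.1]
opening: 0.0586
grip_force: 66.7
```

```bash
python3 -m jog '{"dp":[[0,0,0.3],[0,0,0.5],[0,0,0.5]],"turn":[0,0,0],"hand":[0,0,0]}'
```

```text
time: 22.6
tool_pos: [0.5615, 0.2959, 0.1268]
ee_rot: [3.141, -0.0, 1.636]
ft_force: [-1.3, -0.5, 5.7]
opening: 0.0592
grip_force: 67.3
```

Seated on the platter, so release, rise and check.

```bash
python3 -m jog '{"dp":[[0,0,0],[0,0,0],[0,0,0],[0,0,0],[0,0,0],[0,0,0],[0,0,-4],[0,0,-12],[0,0,-25],[0,0,-45],[0,0,-70],[0,0,-100],[0,0,-120],[0,0,-120],[0,0,-120]],"turn":[0,0,0,0,0,0,0,0,0,0,0,0,0,0,0],"hand":[1,1,1,1,1,1,1,1,1,1,1,1,1,1,1]}'
python3 - <<'E'
from h import *
im=get_image("wrist");b=get_image("side")
A=cv2.resize(im,(400,300));B=cv2.resize(b[130:340,190:470],(400,300))
cv2.imwrite("pics/c7.png",np.hstack([A,B])[:,:,::-1])
print(w2px("side",[[.5615,.2955,.161]]))
E
```

```text
time: 24.1
tool_pos: [0.5614, 0.2959, 0.2468]
ee_rot: [3.14, -0.0, 1.636]
ft_force: [-0.6, 0.5, 0.5]
opening: 0.0853
grip_force: 0.0
[[414.795467   168.68186889]]
```

View pics/c7.png

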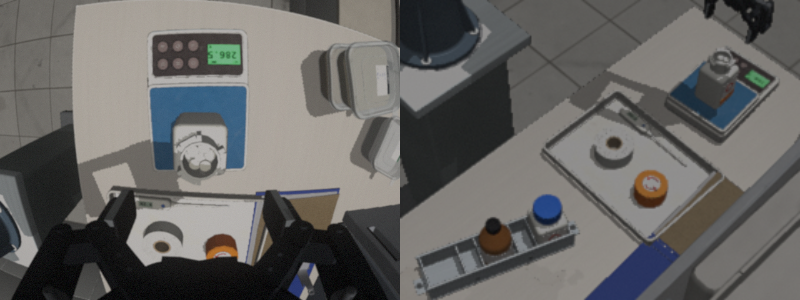

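The open jar stands upright mid-platter (left tile, about 200,145). The cap lies flat in the tray (right tile, 650,187), clear of the roll and thermometer. The blue jar and amber bottle are still in their bays, and the gripper is clear of everything.

```bash
python3 -c "
from rig import *
print(close_job())"
```

```text
the job is handed in; nothing more can be done
None
```

The job is handed in at about 24 s on the clock: the cap was pressed, turned 60° and laid flat, top up, on the tray's free floor, and the open jar stands upright in the middle of the scale's platter; the last pictures showed nothing else moved.

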